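Dip the slide stainer's reservoir and present the gauge for reading

ROBOT

A 7-joint arm with a two-finger parallel gripper is mounted at the origin on the work surface. World frame = base frame: x ahead of the robot, y to its left, z up, the work surface at z = 0. Lengths are in mm, angles in rad, forces in N, time in s.
With the tool pointing down it reaches from about 425 to 1025 mm from the base axis. Payload 3.6 kg.
Tool frame: the origin (TCP) lies between the finger pads; the fingertips stand 17 mm ahead of it and the grasp point (between the pads) lies 2 mm behind it (arm.tips_ahead is the distance from the TCP to the fingertips, in mm); x points along the fingers, y is the direction in which the jaws open and shut, and the axes are right-handed (so a half turn about x gives the same grasp; the last joint's range is limited). The gripper opens to 85 mm and grips with 20 to 120 N. Pads are 22 mm wide; open, the fingers measure 114 mm over their backs; the gripper's body (76 mm by 85 mm) begins 54 mm behind the grasp point. The pads swing forward as they close: fully open they stand 13 mm farther back than shut.
Start: joints at [-1.308, 0.591, 0.048, 1.609, -0.033, 0.943, -0.034], TCP at [252.542, 679.597, 248.302] pointing down, gripper open.
Joint ranges: [-2.69, 2.69], [-0.47, 2.24], [-1.27, 1.36], [0.19, 2.51], [-1.53, 4.68], [0.08, 2.07], [-3.09, 3.09]. Speed limits (rad/s): [2.57, 2.57, 3.14, 3.14, 3.14, 3.14, 3.14].

INTERFACE

Orientations are given as a 3x3 rotation matrix whose columns are the frame's x, y, z axes.
In Python, from rig import arm gives the robot as it stands. The module is installed in compiled form; this text tells all that it offers.
- The arm moves only by the tool send_rows, never from a script. Its argument "plan" is a list of rows, each an object with "gripper": the finger opening in mm, from 0 to 85.4; "offset": the shift along the tool's x, y, z in mm, a list of three; "delta_rot": the turn, a rotation vector about the tool's x, y, z in degrees, a list of three. In form: [{"gripper": gripper, "offset": [dx, dy, dz], "delta_rot": [wx, wy, wz]}, ...]. A call has 1 to 20 rows; each row shifts and turns the commanded pose from where the row before left it, along the tool's axes as they then stand; what a row does not reach is not made up. A row lasts 1/8 s, in which the tool goes at most 62.5 mm and 10.7 degrees, less where a joint would pass 70% of its speed; a pose out of reach is approached as far as the arm can. A call with a gripper value outside its range is refused whole. The fingers move at their own pace and stop on an object; the grip force is fixed at half the most. Time passes only in rows, so rows that do not move let the fingers close. It gives the time, the measured TCP pose, the force and the opening at its end, in the units of the state.
- arm.read_state(): the state, without advancing time (a new reading comes with each control period).
- arm.snapshot(name): name is "scene" or "top" or "wrist"; returns a dict with "color" (384x512x3 uint8, blue, green, red), "depth" (384x512 float32, mm along the optical axis (not along the pixel's ray), 0 where there is no reading), "fx", "fy", "cx", "cy" (pixels), "extrinsics" (4x4, takes a point from world to camera coordinates). Camera axes: x right, y down, z forward; pixel columns grow to the right and rows downward; lengths in mm; the calibration is good to about 2 mm. A picture is of the moment at which its call begins.
- arm.hand_in(): hands the job in, once; it reports no verdict.
Trained networks look in a picture, given as the dict that the camera call returned (one of the last four; its "shot" number tells which), for a name from the list of things; names that differ only in an ending like _2 or _b are one class to them, and where a whole thing is asked for, a point or a joint stands for the part that bears it (a point fixed in the world has none). Each returns a list of dicts, best first, with "p" (0 to 1); they miss things now and then, are a little off and sometimes report something else, mostly with a low value. They report only what shows in the picture. A call takes as long as a camera call. They do not tell look-alikes from the thing itself.
- arm.boxes_of(picture, thing): "at" ([x, y, z] in mm, in world coordinates, good to about 4 mm: the middle of the surface that is visible of it).
The state is a dict: "t": time; "joint_positions": joint angles; "joint_vel": joint speeds; "tau": joint torques, N m; "eef_pos": TCP position; "tool_rot": TCP orientation; "ft_force": force on the tool from outside, world axes, zero at the start; "torque": the same for the moment, N m; "gripper_width": opening from 0.0 (shut) to 1.0 (fully open).
Only numpy, scipy, OpenCV 4.12 (cv2) and the standard library are available. Lean on these libraries where they do the work, as an engineer would, in place of code of your own. Each camera call takes 0.05 s, during which the arm holds its last target. There are 200 camera calls.

TASK

Take the dip gauge by its handle from its rest and push its rod down the slanting guide tube of the stain reservoir until the collar stops against the tube's mouth; keep it there a moment. Then draw it right out and finish still holding it, motionless, with the rod level, its graduated side up and its tip about 8 cm above the middle of the light pad. Leave the rest of the bench as it is.

Things in the scene. Friction and masses are not known exactly. Their poses are not given: they have to be found in the camera images.
- gauge_grip (a point): Loose dip gauge, 226 mm, 0.12 kg: black handle (100 long, 14 wide, 18 high), collar disc (34 across, 6 thick), steel rod (8 across, 120 long), graduation lines on top near the tip. Point: handle centre, on the rod axis; grip here. x runs from tip to handle end, y across the 14 mm width, z out of the graduated side. Starts level in its rest, graduations up, axis 70 mm high, tip towards the robot.
- gauge_collar (a point): Front (rod side) face of the gauge's collar, on the axis: 56 mm from the handle centre along the gauge's -x. Axes as the gauge.
- gauge_tip (a point): Tip of the gauge's rod, on the axis: 176 mm from the handle centre along the gauge's -x, 120 mm from the collar face. Axes as the gauge.
- rest: Fixed aluminium rest: plate 200 x 60 x 8 mm, two slotted posts 10 mm thick at x = -100 and +43 mm from its origin (on the bench, under the handle centre within 5 mm); cheeks 73 mm high. The gauge lies loose in the slots, lifts straight up; between the posts the handle is free above and beside. Axes as the gauge at the start.
- tank: Fixed grey reservoir with a white lid, 130 (x) x 110 (y) x 158 mm high; origin under its centre on the bench, z up. The guide tube comes out of its +x side, which looks away from the robot.
- tube: Fixed steel guide tube. Origin: centre of its mouth, 140 mm high, 110 mm from the tank's centre along the tank's x. Its x points out of the mouth along the tube, 35 degrees above level; y is level. Bore 14 mm, flared to 24 over the last 8 mm; rim 30 across; open into the empty tank, room for the whole rod. Gauge home: its x agrees with this x and the collar's front face lies on the mouth.
- pad: Fixed light pad, 140 x 140 mm, 12 mm high, white glowing face in a grey frame; origin under its centre on the bench, z up.
- slide_tray: Bystander: white tray of glass slides, 130 x 190 x 14 mm, origin under its centre.
- dropper: Bystander: yellowish dropper bottle, 40 across, 90 mm high, origin under its centre.
- jar: Bystander: open glass jar, 64 across, 85 mm high, origin under its centre.
Things that resemble listed ones, but are neither listed nor needed, are in the scene too. What is shaped like the pad but orange or pink is not meant. What is shaped like the part that bears gauge_grip but orange is not meant.

How it is judged (in metres and radians):
On the way, in this order (a step that is already met when the one before it is completed fails the run):
1. the rod is in the guide tube with the collar home on its mouth (x of gauge_collar in the frame of tube below 0.004 m and distance between gauge_collar and tube below 0.009 m and x of gauge_tip in the frame of tube below -0.11 m and angle between the x axis of gauge_grip and the x axis of tube, either way round below 0.1 rad), for 0.3 s.
2. the rod is drawn right out of the tube (x of gauge_tip in the frame of tube above 0.005 m), for 0.1 s.
At the end, for the whole second after the job is handed in: After the dip, the gauge is held in the fingers alone, at rest (below 20 mm/s), its axis level within 0.12 rad, graduated side up within 0.35 rad, its tip within 30 mm of the light pad's centre seen from above and 50 to 150 mm above the bench, touching neither pad, reservoir nor rest (horizontal distance between gauge_tip and pad below 0.03 m and height (world z) of gauge_tip between 0.05 and 0.15 m and angle between gauge_grip's own x axis and vertical between 1.45 and 1.69 rad and angle between gauge_grip's own z axis and vertical below 0.35 rad and linear speed of gauge below 0.02 m/s and contact force between the fingers and gauge above 1 N and contact force between gauge and tank below 0.05 N and contact force between gauge and rest below 0.05 N and contact force between gauge and pad below 0.05 N); the arm keeps its last pose, push and grip.
It fails at once if a bystander (slide tray, dropper bottle or jar) is pushed more than 20 mm (distance of any of slide_tray, dropper, jar from where it was at the start of the episode above 0.02 m).
It also fails if it takes over 58 s, if anything falls off the work surface, if the arm or the gripper's body presses on something with over 40 N, if the wrist force passes 120 N, or if a joint passes its speed limit or range.

## Working session

There is one attempt and no reset: what is moved stays moved. The work goes in short steps, Python scripts to look and compute and a tool call to move; the robot and the scene stay as the last step left them, time stands still between calls to the robot, and variables do not carry over. Pictures are saved under pics/ and viewed, on a budget of 10 in all, crops included, one or two more only if the job needs it, and the job is handed in when it is done.

Besides the shell and the picture viewer there is one more tool, called after "Request:" as name([rows], argument=value, ...), one row to a line, values as JSON. send_rows: Moves the arm, as the interface text tells. Its arguments: {"type":"object","properties":{"plan":{"type":"array","items":{"type":"object","properties":{"gripper":{"type":"number"},"offset":{"type":"array","items":{"type":"number"}},"delta_rot":{"type":"array","items":{"type":"number"}}}}}},"required":["plan"]}

```bash
mkdir -p pics; python3 - <<'E'
from rig import arm
import cv2,numpy as np
s=arm.read_state();print(s['t'],s['eef_pos'],np.round(s['tool_rot'],3).tolist(),s['gripper_width'])
for n in("scene","top"):
    p=arm.snapshot(n);cv2.imwrite(f"pics/{n}1.png",p["color"])
    np.savez(f"{n}1.npz",**{k:v for k,v in p.items() if k!='shot'})
    print(n,p['fx'],p['cx'],p['cy'],np.round(p['extrinsics'],3).tolist())
    for t in["gauge_grip","gauge_tip","gauge_collar","rest","tank","tube","pad","slide_tray","dropper","jar"]:
        print(t,[(np.round(d['at']).tolist(),round(d['p'],2)) for d in arm.boxes_of(p,t)[:4]])
E
```

```text
0.0 [252.22177669 678.87264636 247.15065316] [[-0.001, 0.348, 0.937], [-0.002, 0.937, -0.348], [-1.0, -0.002, 0.0]] 1.002424201522434
scene 376.6132813900825 255.06551481445715 187.12301564169624 [[-0.63, 0.776, 0.006, 410.453], [0.619, 0.507, -0.6, -220.249], [-0.468, -0.374, -0.8, 1547.857], [0.0, 0.0, 0.0, 1.0]]
gauge_grip [([671.0, 496.0, 29.0], 0.59), ([554.0, 308.0, 84.0], 0.52)]
gauge_tip [([668.0, 495.0, 28.0], 0.87), ([560.0, 310.0, 78.0], 0.58)]
gauge_collar [([556.0, 310.0, 77.0], 0.79), ([665.0, 500.0, 28.0], 0.57), ([584.0, 317.0, 2.0], 0.28)]
rest [([580.0, 316.0, 6.0], 0.71)]
tank [([429.0, 13.0, 139.0], 0.88)]
tube [([500.0, -19.0, 134.0], 0.52)]
pad [([596.0, -278.0, 12.0], 0.94), ([470.0, -612.0, 13.0], 0.66)]
slide_tray [([728.0, 46.0, 3.0], 0.64)]
dropper [([523.0, 455.0, 56.0], 0.8)]
jar [([508.0, -449.0, 64.0], 0.65)]
top 446.15688582949804 251.4391590937082 191.40569699751276 [[-0.004, -1.0, -0.015, -50.393], [-0.986, 0.007, -0.17, 554.793], [0.17, 0.014, -0.985, 1743.715], [0.0, 0.0, 0.0, 1.0]]
gauge_grip [([673.0, 490.0, 31.0], 0.71), ([557.0, 303.0, 78.0], 0.59)]
gauge_tip [([671.0, 491.0, 29.0], 0.6), ([554.0, 304.0, 74.0], 0.46)]
gauge_collar [([674.0, 492.0, 29.0], 0.59), ([555.0, 308.0, 79.0], 0.55)]
rest [([558.0, 299.0, 8.0], 0.63)]
tank [([400.0, -4.0, 160.0], 0.83)]
tube []
pad [([380.0, -293.0, 10.0], 0.93), ([586.0, -286.0, 12.0], 0.82), ([461.0, -618.0, 12.0], 0.7)]
slide_tray [([723.0, 34.0, 6.0], 0.9)]
dropper []
jar [([500.0, -464.0, 48.0], 0.61)]
```

View pics/top1.png

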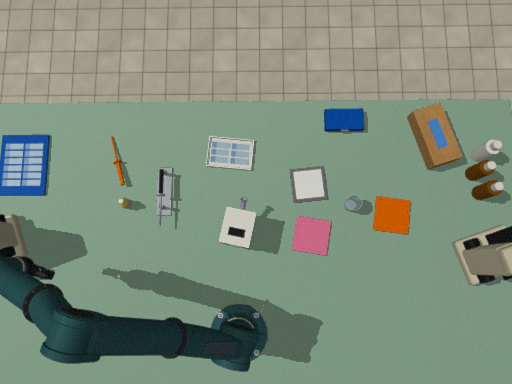

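View pics/scene1.png

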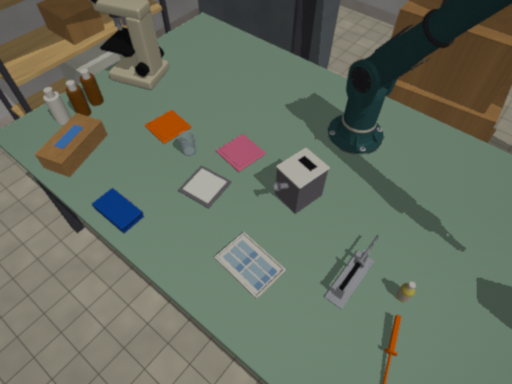

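The top view shows the gauge in its rest around px (162,190), tank lid at (238,228) with the tube at (243,203), and the white pad at (308,184). Orange and pink things are decoys. Next I'll refine the poses from depth.

```bash
cat > h.py <<'E'
import numpy as np,cv2
def cloud(p):
    d=p['depth'];v,u=np.indices(d.shape)
    c=np.stack([(u-p['cx'])/p['fx']*d,(v-p['cy'])/p['fy']*d,d],-1)
    E=p['extrinsics'];w=(c-E[:3,3])@E[:3,:3]
    w[d==0]=np.nan;return w
def sel(w,x,y,z):
    return (w[...,0]>x[0])&(w[...,0]<x[1])&(w[...,1]>y[0])&(w[...,1]<y[1])&(w[...,2]>z[0])&(w[...,2]<z[1])
def pca(P):
    m=P.mean(0);return m,np.linalg.svd(P-m,full_matrices=False)[2]
E
python3 - <<'E'
from h import *
for n in("top","scene"):
    p=dict(np.load(n+"1.npz"));w=cloud(p);print(n)
    rect=lambda x,y,z:cv2.minAreaRect(w[sel(w,x,y,z)][:,:2].astype(np.float32))
    for nm,a in dict(lid=((330,500),(-80,80),(150,170)),plate=((430,700),(240,380),(4,14)),gauge=((430,700),(240,380),(55,100)),pad=((500,680),(-370,-200),(7,20)),tray=((650,800),(-80,150),(8,25))).items():
        P=w[sel(w,*a)]
        if len(P)<5:print(nm,len(P));continue
        print(nm,len(P),np.round(np.median(P,0)),rect(*a), np.round(pca(P)[1][0],3))
    P=w[sel(w,(450,560),(-60,60),(60,150))];print('tubepts',len(P));print(np.round(P[::max(1,len(P)//25)]).tolist())
    P=w[sel(w,(430,700),(240,380),(55,100))];print(np.round(P[::max(1,len(P)//40)]).tolist())
E
```

```text
top
lid 1098 [402.  -1. 158.] ((403.07928466796875, -1.953277587890625), (115.96836853027344, 136.07766723632812), 77.5867919921875) [-0.972  0.235  0.004]
plate 610 [559. 298.   7.] ((565.4639282226562, 310.20306396484375), (139.12232971191406, 264.20428466796875), 89.85525512695312) [-1.    -0.025 -0.001]
gauge 198 [563. 306.  76.] ((537.6674194335938, 307.5623474121094), (30.361831665039062, 214.3378143310547), 88.7478256225586) [-1.     0.011 -0.021]
pad 909 [ 590. -285.   12.] ((590.060546875, -284.2775573730469), (172.35076904296875, 166.62388610839844), 0.9707162976264954) [ 0.613  0.79  -0.003]
tray 566 [724.  39.  11.] ((724.6055297851562, 38.000099182128906), (147.59127807617188, 220.52748107910156), 0.2565597593784332) [ 0.153  0.988 -0.   ]
tubepts 71
[[514.0, -15.0, 138.0], [515.0, -22.0, 129.0], [515.0, -30.0, 132.0], [510.0, -15.0, 140.0], [511.0, -22.0, 129.0], [511.0, -30.0, 131.0], [509.0, -38.0, 143.0], [505.0, -19.0, 145.0], [507.0, -26.0, 130.0], [507.0, -34.0, 128.0], [502.0, -15.0, 138.0], [501.0, -27.0, 145.0], [501.0, -34.0, 142.0], [498.0, -19.0, 138.0], [49
[... 3213 characters left out ...]
6.0, 302.0, 87.0], [541.0, 301.0, 87.0], [541.0, 300.0, 78.0], [542.0, 299.0, 73.0], [542.0, 295.0, 61.0], [540.0, 315.0, 83.0], [543.0, 312.0, 78.0], [550.0, 309.0, 78.0], [557.0, 303.0, 76.0], [541.0, 321.0, 73.0], [554.0, 314.0, 79.0], [559.0, 311.0, 76.0], [555.0, 314.0, 67.0], [580.0, 302.0, 78.0], [581.0, 306.0, 79.0], [582.0, 310.0, 79.0], [581.0, 314.0, 76.0], [598.0, 304.0, 77.0], [600.0, 305.0, 76.0], [604.0, 309.0, 81.0], [602.0, 313.0, 76.0], [604.0, 314.0, 74.0], [622.0, 304.0, 79.0], [624.0, 308.0, 81.0], [628.0, 307.0, 79.0], [633.0, 307.0, 81.0], [636.0, 306.0, 78.0], [641.0, 303.0, 76.0], [639.0, 301.0, 63.0], [642.0, 303.0, 64.0], [643.0, 302.0, 55.0], [640.0, 313.0, 59.0]]
```

Request:
send_rows([
  {"gripper":85,"offset":[0,0,0],"delta_rot":[-10.2,0,0]},
  {"gripper":85,"offset":[0,0,0],"delta_rot":[-10.2,0,0]},
  {"gripper":60,"offset":[0,-31,28.4],"delta_rot":[0,0,0]},
  {"gripper":60,"offset":[0,-31,28.4],"delta_rot":[0,0,0]},
  {"gripper":60,"offset":[0,-31,28.4],"delta_rot":[0,0,0]},
  {"gripper":60,"offset":[0,-31,28.4],"delta_rot":[0,0,0]},
  {"gripper":60,"offset":[0,-31,28.4],"delta_rot":[0,0,0]},
  {"gripper":60,"offset":[0,-31,28.4],"delta_rot":[0,0,0]},
  {"gripper":60,"offset":[0,-31,28.4],"delta_rot":[0,0,0]},
  {"gripper":60,"offset":[0,-31,28.4],"delta_rot":[0,0,0]},
  {"gripper":60,"offset":[0,-31,28.4],"delta_rot":[0,0,0]},
  {"gripper":60,"offset":[0,-31,28.4],"delta_rot":[0,0,0]},
  {"gripper":60,"offset":[0,-31,28.4],"delta_rot":[0,0,0]},
  {"gripper":60,"offset":[0,-31,28.4],"delta_rot":[0,0,0]},
  {"gripper":60,"offset":[0,0,0],"delta_rot":[0,0,0]},
  {"gripper":60,"offset":[0,0,0],"delta_rot":[0,0,0]},
])

```text
t: 3.1
eef_pos: [593.0, 308.3, 248.3]
tool_rot: [[-0.001, -0.0, 1.0], [0.001, 1.0, 0.0], [-1.0, 0.001, -0.001]]
ft_force: [0.3, 0.7, -0.2]
gripper_width: 0.702
```

```bash
python3 - <<'E'
from rig import arm
from h import *
s=arm.read_state();print(s['t'],s['eef_pos'],np.round(s['tool_rot'],3).tolist(),s['gripper_width'])
p=arm.snapshot("wrist");cv2.imwrite("pics/w1.png",p["color"]);w=cloud(p)
np.savez("w1.npz",**{k:v for k,v in p.items() if k!='shot'})
for t in["gauge_grip","gauge_tip","gauge_collar","rest"]:print(t,[(np.round(d['at'],1).tolist(),round(d['p'],2)) for d in arm.boxes_of(p,t)[:3]])
for v in range(0,384,24):print(v,[tuple(np.nan_to_num(np.round(w[v,u])).astype(int).tolist()) for u in range(0,512,85)])
E
```

```text
3.1 [592.97394332 308.27077022 248.25988541] [[-0.001, -0.0, 1.0], [0.001, 1.0, 0.0], [-1.0, 0.001, -0.001]] 0.7022228181543265
gauge_grip [([657.7, 487.5, 31.7], 0.84), ([548.0, 306.7, 81.5], 0.66)]
gauge_tip [([551.0, 306.9, 73.8], 0.88), ([654.3, 487.4, 30.5], 0.78)]
gauge_collar [([655.9, 492.6, 29.5], 0.74), ([552.2, 306.5, 78.7], 0.72)]
rest [([541.5, 309.0, 10.4], 0.58)]
0 [(441, 59, 0), (441, 142, 1), (440, 224, -2), (455, 307, 74), (441, 390, -1), (441, 473, 0), (441, 555, 0)]
24 [(462, 53, -1), (462, 138, -1), (462, 223, 0), (472, 307, 74), (462, 391, 0), (462, 476, 0), (462, 561, 0)]
48 [(484, 49, 0), (484, 134, -1), (484, 221, 0), (490, 307, 74), (484, 393, -1), (484, 479, 0), (484, 565, 0)]
72 [(507, 44, 0), (507, 131, 0), (507, 219, -1), (508, 307, 74), (507, 395, 0), (508, 451, 68), (507, 571, -1)]
96 [(531, 38, 0), (531, 128, 0), (531, 217, 0), (528, 307, 73), (531, 396, 0), (528, 458, 60), (531, 576, 0)]
120 [(556, 32, -1), (556, 125, 1), (556, 215, 0), (547, 307, 79), (556, 398, 1), (556, 490, 0), (556, 581, 0)]
144 [(582, 26, 0), (582, 119, -1), (582, 213, 0), (568
[... 405 characters left out ...]
95, 5, 6), (696, 105, 5), (699, 204, -2), (698, 306, 0), (699, 409, -1), (686, 497, 26), (700, 615, -2)]
264 [(728, -4, 4), (728, 100, 5), (581, 275, 258), (732, 306, -2), (582, 340, 257), (731, 516, 0), (732, 622, -1)]
288 [(762, -12, 4), (762, 94, 4), (583, 278, 271), (766, 306, -2), (586, 338, 267), (767, 522, -2), (766, 629, -1)]
312 [(801, -25, -1), (581, 257, 287), (591, 278, 273), (802, 306, -1), (594, 338, 270), (580, 359, 287), (802, 638, -1)]
336 [(840, -34, -2), (586, 258, 291), (576, 286, 302), (840, 306, -1), (576, 329, 303), (586, 358, 291), (840, 646, -1)]
360 [(580, 245, 306), (593, 258, 293), (576, 288, 310), (880, 306, -1), (575, 327, 311), (595, 359, 291), (580, 371, 306)]
```

View pics/w1.png

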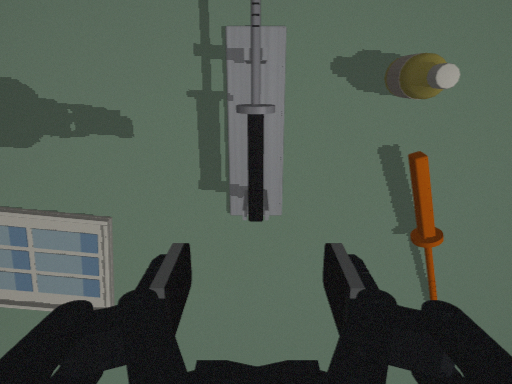

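The wrist view shows the gauge's black handle at px (256,113–220), its collar at (256,108), and the jaws straddling its line. Next I'll measure the handle's ends.

```bash
python3 - <<'E'
from h import *
p=dict(np.load("w1.npz"));w=cloud(p)
c=p['color'].astype(int).max(2)
m=sel(w,(500,700),(295,320),(76,84))&(c<50);P=w[m];print(len(P),P.min(0),P.max(0),np.median(P,0))
m=sel(w,(420,700),(285,330),(82.5,95));P=w[m];print('collar',len(P),P.min(0),P.max(0),np.median(P,0))
m=sel(w,(380,530),(300,315),(70,80));P=w[m];print('rod',np.polyfit(P[:,0],P[:,1],1),P.min(0))
E
```

```text
1558 [542.12000127 300.40983875  76.25012201] [639.87892573 313.85350811  80.78820153] [587.54948144 306.97487455  78.22127063]
collar 206 [535.01876132 295.42980132  82.52821972] [540.86536381 317.87121563  87.6696381 ] [538.09001249 307.08780195  85.19541392]
rod [5.94897254e-04 3.06925293e+02] [454.80177558 300.54301194  70.0125695 ]
```

Request:
send_rows([
  {"gripper":50,"offset":[30,-1.3,-2],"delta_rot":[0,0,0]},
  {"gripper":50,"offset":[30,0,0],"delta_rot":[0,0,0]},
  {"gripper":50,"offset":[30,0,0],"delta_rot":[0,0,0]},
  {"gripper":50,"offset":[30,0,0],"delta_rot":[0,0,0]},
  {"gripper":50,"offset":[30,0,0],"delta_rot":[0,0,0]},
  {"gripper":50,"offset":[20,0,0],"delta_rot":[0,0,0]},
  {"gripper":50,"offset":[10,0,0],"delta_rot":[0,0,0]},
  {"gripper":50,"offset":[0,0,0],"delta_rot":[0,0,0]},
  {"gripper":0,"offset":[0,0,0],"delta_rot":[0,0,0]},
  {"gripper":0,"offset":[0,0,0],"delta_rot":[0,0,0]},
  {"gripper":0,"offset":[0,0,0],"delta_rot":[0,0,0]},
  {"gripper":0,"offset":[0,0,0],"delta_rot":[0,0,0]},
  {"gripper":0,"offset":[0,0,0],"delta_rot":[0,0,0]},
  {"gripper":0,"offset":[0,0,0],"delta_rot":[0,0,0]},
])

```text
t: 5.1
eef_pos: [592.2, 306.8, 69.5]
tool_rot: [[0.002, -0.0, 1.0], [0.001, 1.0, 0.0], [-1.0, 0.001, 0.002]]
ft_force: [-0.1, -0.6, 7.0]
gripper_width: 0.158
```

Request:
send_rows([
  {"gripper":0,"offset":[-10,0,0],"delta_rot":[0,0,0]},
  {"gripper":0,"offset":[-20,0,0],"delta_rot":[0,0,0]},
  {"gripper":0,"offset":[-30,0,0],"delta_rot":[0,0,0]},
  {"gripper":0,"offset":[-30,0,0],"delta_rot":[0,0,0]},
  {"gripper":0,"offset":[-30,0,0],"delta_rot":[0,0,0]},
  {"gripper":0,"offset":[-30,0,0],"delta_rot":[0,0,0]},
  {"gripper":0,"offset":[-30,0,0],"delta_rot":[0,0,0]},
  {"gripper":0,"offset":[-20,0,0],"delta_rot":[0,0,0]},
  {"gripper":0,"offset":[0,-30,10],"delta_rot":[0,0,0]},
  {"gripper":0,"offset":[0,-30,10],"delta_rot":[0,0,0]},
  {"gripper":0,"offset":[0,-30,10],"delta_rot":[0,0,0]},
  {"gripper":0,"offset":[0,-30,10],"delta_rot":[0,0,0]},
  {"gripper":0,"offset":[0,-30,10],"delta_rot":[0,0,0]},
  {"gripper":0,"offset":[0,-30,10],"delta_rot":[0,0,0]},
  {"gripper":0,"offset":[0,0,0],"delta_rot":[0,0,0]},
])

```text
t: 6.98
eef_pos: [652.3, 121.7, 269.3]
tool_rot: [[0.001, 0.006, 1.0], [-0.002, 1.0, -0.006], [-1.0, -0.002, 0.001]]
ft_force: [-0.5, -0.4, -1.5]
gripper_width: 0.155
```

```bash
python3 - <<'E'
from rig import arm
from h import *
s=arm.read_state();T=s['eef_pos'];print(s['t'],T,s['ft_force'],s['gripper_width'])
for n in("scene","top","wrist"):
    p=arm.snapshot(n);cv2.imwrite(f"pics/{n}2.png",p["color"]);w=cloud(p)
    np.savez(n+"2.npz",**{k:v for k,v in p.items() if k!='shot'})
    # rod
    m=sel(w,(T[0]-185,T[0]-62),(T[1]-30,T[1]+30),(T[2]-60,T[2]+60));P=w[m]
    if len(P)>10:
        print(n,'rod',len(P),pca(P),P.min(0),P.max(0))
    P=w[sel(w,(330,480),(-80,80),(152,164))]
    if len(P)>20:
        h=cv2.convexHull(P[:,:2].astype(np.float32));print('lid',cv2.minAreaRect(h))
    P=w[sel(w,(470,540),(-60,20),(90,170))];print('tube',len(P))
E
python3 -c "
import cv2,numpy as np
a=cv2.imread('pics/wrist2.png');b=cv2.imread('pics/scene2.png')
b=cv2.resize(b[120:312,220:476],(512,384));cv2.imwrite('pics/c2.png',cv2.resize(np.vstack([a,b]),(448,600)) if 0 else np.hstack([a,b])[:, :])
cv2.imwrite('pics/c2.png',cv2.resize(np.hstack([a,b]),(800,300)))"
```

```text
6.975 [652.29220403 121.66330714 269.3412011 ] [-0.47187852 -0.35175829 -1.49739409] 0.155184515803069
scene rod 75 (array([520.420972  , 123.89300408, 271.81706649]), array([[ 0.99996498,  0.00263061,  0.00794432],
       [-0.00137704, -0.88464499,  0.46626317],
       [ 0.00825446, -0.46625778, -0.88461039]])) [474.41568688 118.85405138 265.82390566] [570.53018363 127.12843294 277.27308117]
lid ((407.7912902832031, 3.9813232421875), (67.04088592529297, 171.46751403808594), 39.416412353515625)
tube 34
lid ((402.87158203125, -1.9542770385742188), (115.85054016113281, 135.64080810546875), 77.39761352539062)
tube 72
wrist rod 3054 (array([568.05099641, 126.81506478, 271.8999461 ]), array([[ 9.99999605e-01, -8.39730136e-04,  2.90870511e-04],
       [-8.35108888e-04, -9.99878911e-01, -1.55392003e-02],
       [-3.03884024e-04, -1.55389513e-02,  9.99879217e-01]])) [547.92612798 122.82286296 267.50643306] [590.27087201 130.83790129 274.78098984]
tube 0
```

View pics/c2.png

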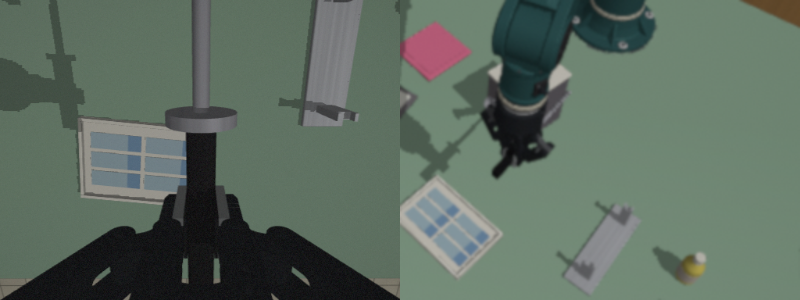

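Request:
send_rows([
  {"gripper":0,"offset":[-1,-24,6],"delta_rot":[0,0,0]},
  {"gripper":0,"offset":[-1,-24,6],"delta_rot":[0,0,0]},
  {"gripper":0,"offset":[-1,-24,6],"delta_rot":[0,0,0]},
  {"gripper":0,"offset":[-1,-24,6],"delta_rot":[0,0,0]},
  {"gripper":0,"offset":[-1,-24,6],"delta_rot":[0,0,0]},
  {"gripper":0,"offset":[0,-24,6],"delta_rot":[0,0,0]},
  {"gripper":0,"offset":[0,-24,6],"delta_rot":[0,0,0]},
  {"gripper":0,"offset":[0,-24,5],"delta_rot":[0,0,0]},
  {"gripper":0,"offset":[0,0,0],"delta_rot":[6,0,0]},
  {"gripper":0,"offset":[0,0,0],"delta_rot":[6,0,0]},
  {"gripper":0,"offset":[0,0,0],"delta_rot":[0,-7,0]},
  {"gripper":0,"offset":[0,0,0],"delta_rot":[0,-7,0]},
  {"gripper":0,"offset":[0,0,0],"delta_rot":[0,-7,0]},
  {"gripper":0,"offset":[0,0,0],"delta_rot":[0,-7,0]},
  {"gripper":0,"offset":[0,0,0],"delta_rot":[0,-7,0]},
  {"gripper":0,"offset":[0,0,0],"delta_rot":[0,0,0]},
  {"gripper":0,"offset":[0,0,0],"delta_rot":[0,0,0]},
  {"gripper":0,"offset":[0,0,0],"delta_rot":[0,0,0]},
])

```text
t: 9.38
eef_pos: [700.2, -66.0, 274.5]
tool_rot: [[0.563, 0.208, 0.8], [-0.119, 0.978, -0.17], [-0.818, 0.001, 0.576]]
ft_force: [-0.4, -0.1, -2.0]
gripper_width: 0.148
```

```bash
python3 - <<'E'
from rig import arm
from h import *
s=arm.read_state();T=s['eef_pos'];print(s['t'],T,np.round(s['tool_rot'],3).tolist(),s['ft_force'],s['gripper_width'],np.round(s['joint_positions'],2))
ims=[]
for n in("wrist","top","scene"):
    p=arm.snapshot(n);ims.append(p['color'])
    np.savez(n+"3.npz",**{k:v for k,v in p.items() if k!='shot'})
    print(n,[(t,np.round(d['at'],1).tolist(),round(d['p'],2)) for t in("tube","tank","gauge_tip") for d in arm.boxes_of(p,t)[:2]])
print(arm.read_state()['eef_pos'])
cv2.imwrite('pics/c3.png',cv2.resize(np.hstack([ims[0],cv2.resize(ims[2][100:292,220:476],(512,384))]),(800,300)))
E
```

```text
9.375 [700.24069339 -66.01328167 274.45199786] [[0.563, 0.208, 0.8], [-0.119, 0.978, -0.17], [-0.818, 0.001, 0.576]] [-0.44575316 -0.07988519 -1.97535649] 0.14824518468935377 [-0.25  0.41  0.3   2.07  0.14  0.08  1.21]
wrist [('gauge_tip', [660.9, -58.4, 257.6], 0.92)]
top [('gauge_tip', [668.4, 488.6, 31.5], 0.74), ('gauge_tip', [715.5, -71.6, 295.2], 0.54)]
scene [('tube', [608.2, -286.1, 9.1], 0.19), ('tank', [567.7, 310.3, 1.2], 0.73), ('tank', [431.1, 13.2, 139.2], 0.58), ('gauge_tip', [673.0, 493.9, 29.1], 0.64), ('gauge_tip', [710.6, -59.6, 285.2], 0.61)]
[698.53675815 -65.51610628 273.29119792]
```

View pics/c3.png

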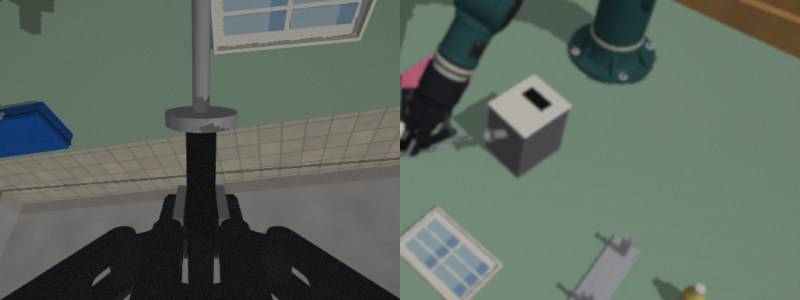

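Joint 6 sits at its lower limit (0.08). A rough kinematic check says the home pose is out of reach with the tool square to the gauge. I'll put the gauge back and regrip with the tool tilted about 28° the other way.

Request:
send_rows([
  {"gripper":0,"offset":[0,0,0],"delta_rot":[0,7,0]},
  {"gripper":0,"offset":[0,0,0],"delta_rot":[0,7,0]},
  {"gripper":0,"offset":[0,0,0],"delta_rot":[0,7,0]},
  {"gripper":0,"offset":[0,0,0],"delta_rot":[0,7,0]},
  {"gripper":0,"offset":[0,0,0],"delta_rot":[0,7,0]},
  {"gripper":0,"offset":[0,0,0],"delta_rot":[-6,0,0]},
  {"gripper":0,"offset":[0,0,0],"delta_rot":[-6,0,0]},
  {"gripper":0,"offset":[0,37,-10.7],"delta_rot":[0,0,0]},
  {"gripper":0,"offset":[0,37,-10.7],"delta_rot":[0,0,0]},
  {"gripper":0,"offset":[0,37,-10.7],"delta_rot":[0,0,0]},
  {"gripper":0,"offset":[0,37,-10.7],"delta_rot":[0,0,0]},
  {"gripper":0,"offset":[0,37,-10.7],"delta_rot":[0,0,0]},
  {"gripper":0,"offset":[0,37,-10.7],"delta_rot":[0,0,0]},
  {"gripper":0,"offset":[0,37,-10.7],"delta_rot":[0,0,0]},
  {"gripper":0,"offset":[0,37,-10.7],"delta_rot":[0,0,0]},
  {"gripper":0,"offset":[0,37,-10.7],"delta_rot":[0,0,0]},
  {"gripper":0,"offset":[0,37,-10.7],"delta_rot":[0,0,0]},
  {"gripper":0,"offset":[0,0,0],"delta_rot":[0,0,0]},
  {"gripper":0,"offset":[0,0,0],"delta_rot":[0,0,0]},
  {"gripper":0,"offset":[0,0,0],"delta_rot":[0,0,0]},
])

```text
t: 12.48
eef_pos: [592.3, 302.3, 273.2]
tool_rot: [[0.0, 0.003, 1.0], [-0.001, 1.0, -0.003], [-1.0, -0.001, 0.0]]
ft_force: [-0.3, -0.3, -1.0]
gripper_width: 0.151
```

```bash
python3 - <<'E'
from rig import arm
from h import *
s=arm.read_state();T=s['eef_pos'];print(s['t'],T,np.round(s['tool_rot'],4).tolist(),s['gripper_width'],np.round(s['joint_positions'],2))
p=arm.snapshot("wrist");w=cloud(p);E=p['extrinsics'];cp=-E[:3,:3].T@E[:3,3];print('cam',cp-T)
P=w[sel(w,(T[0]-62,T[0]-40),(T[1]-30,T[1]+30),(T[2]+11,T[2]+60))];print('collar',P.min(0)-T,P.max(0)-T,len(P))
P=w[sel(w,(T[0]-185,T[0]-65),(T[1]-12,T[1]+12),(T[2]-20,T[2]+20))];print(np.polyfit(P[:,0],P[:,1],1),P.mean(0)-T,np.polyfit(P[:,0],P[:,2],1))
P=w[sel(w,(480,700),(260,350),(3,14))];print('plate',len(P),cv2.minAreaRect(P[:,:2].astype(np.float32)))
E
```

```text
12.475 [592.33463235 302.291088   273.19752685] [[0.0005, 0.0025, 1.0], [-0.0012, 1.0, -0.0025], [-1.0, -0.0012, 0.0005]] 0.1513670684853562 [-0.48  0.49 -0.09  1.73  0.05  0.93  0.98]
cam [-78.94556833   0.48252443 125.08371055]
collar [-56.91690952 -12.97284909  11.00823788] [-50.40924595  13.28820974  18.29531184] 1493
[-4.34859321e-03  3.04903140e+02] [-85.01022846   0.40590461   2.86500495] [2.86448219e-03 2.74609310e+02]
plate 3256 ((571.5517578125, 306.8668212890625), (60.04896926879883, 182.81175231933594), 89.83514404296875)
```

Request:
send_rows([
  {"gripper":0,"offset":[0,4.5,0],"delta_rot":[0,0,0]},
  {"gripper":0,"offset":[30,0,0],"delta_rot":[0,0,0]},
  {"gripper":0,"offset":[30,0,0],"delta_rot":[0,0,0]},
  {"gripper":0,"offset":[30,0,0],"delta_rot":[0,0,0]},
  {"gripper":0,"offset":[30,0,0],"delta_rot":[0,0,0]},
  {"gripper":0,"offset":[30,0,0],"delta_rot":[0,0,0]},
  {"gripper":0,"offset":[25,0,0],"delta_rot":[0,0,0]},
  {"gripper":0,"offset":[0,0,0],"delta_rot":[0,0,0]},
  {"gripper":0,"offset":[0,0,0],"delta_rot":[0,0,0]},
  {"gripper":0,"offset":[0,0,0],"delta_rot":[0,0,0]},
])

```text
t: 13.78
eef_pos: [592.5, 309.5, 99.8]
tool_rot: [[0.002, -0.0, 1.0], [0.001, 1.0, 0.0], [-1.0, 0.001, 0.002]]
ft_force: [-0.4, 1.1, -0.6]
gripper_width: 0.15
```

```bash
python3 - <<'E'
from rig import arm
from h import *
s=arm.read_state();T=s['eef_pos'];print(s['t'],T,np.round(s['tool_rot'],4).tolist())
p=arm.snapshot("wrist");w=cloud(p);cv2.imwrite("pics/w4.png",p['color'])
P=w[sel(w,(T[0]-185,T[0]-65),(T[1]-12,T[1]+12),(T[2]-20,T[2]+20))];print(np.polyfit(P[:,0],P[:,1],1),P.mean(0)-T)
P=w[sel(w,(480,700),(260,350),(3,14))];print('plate',len(P),cv2.minAreaRect(P[:,:2].astype(np.float32)))
E
```

```text
13.775 [592.47961762 309.46020275  99.84570522] [[0.0024, -0.0001, 1.0], [0.0015, 1.0, 0.0001], [-1.0, 0.0015, 0.0024]]
[3.91100781e-04 3.09353440e+02] [-85.03159527   0.09170092   2.6912013 ]
plate 12198 ((555.9775390625, 306.99273681640625), (60.12409973144531, 152.0011444091797), 89.90239715576172)
```

View pics/w4.png

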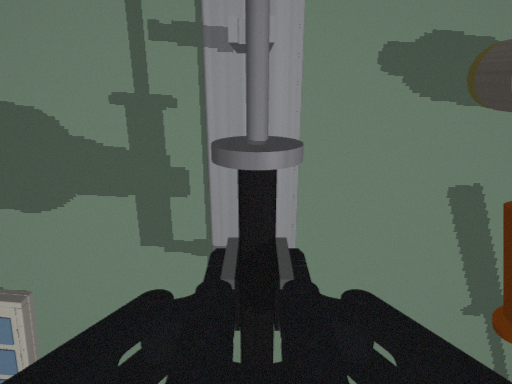

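The wrist view shows the rod at px (258,60), about 2.5 mm off the plate's middle (252). I'll correct in y, then lower.

Request:
send_rows([
  {"gripper":0,"offset":[0,-2.5,-0.5],"delta_rot":[0,0,0]},
  {"gripper":0,"offset":[0,0,0],"delta_rot":[0,0,0]},
  {"gripper":0,"offset":[0,0,0],"delta_rot":[0,0,0]},
  {"gripper":0,"offset":[6,0,0],"delta_rot":[0,0,0]},
  {"gripper":0,"offset":[6,0,0],"delta_rot":[0,0,0]},
  {"gripper":0,"offset":[6,0,0],"delta_rot":[0,0,0]},
  {"gripper":0,"offset":[6,0,0],"delta_rot":[0,0,0]},
  {"gripper":0,"offset":[4,0,0],"delta_rot":[0,0,0]},
  {"gripper":0,"offset":[0,0,0],"delta_rot":[0,0,0]},
  {"gripper":0,"offset":[0,0,0],"delta_rot":[0,0,0]},
  {"gripper":0,"offset":[0,0,0],"delta_rot":[0,0,0]},
])

```text
t: 15.2
eef_pos: [591.0, 306.4, 70.4]
tool_rot: [[0.0, -0.0, 1.0], [0.0, 1.0, 0.0], [-1.0, 0.0, 0.0]]
ft_force: [-0.1, 0.1, -0.8]
gripper_width: 0.151
```

Request:
send_rows([
  {"gripper":0,"offset":[1,0.3,0],"delta_rot":[0,0,0]},
  {"gripper":0,"offset":[0,0,0],"delta_rot":[0,0,0]},
  {"gripper":50,"offset":[0,0,0],"delta_rot":[0,0,0]},
  {"gripper":50,"offset":[0,0,0],"delta_rot":[0,0,0]},
  {"gripper":50,"offset":[0,0,0],"delta_rot":[0,0,0]},
  {"gripper":50,"offset":[0,0,0],"delta_rot":[0,7,0]},
  {"gripper":50,"offset":[0,0,0],"delta_rot":[0,7,0]},
  {"gripper":50,"offset":[0,0,0],"delta_rot":[0,7,0]},
  {"gripper":50,"offset":[0,0,0],"delta_rot":[0,7,0]},
  {"gripper":50,"offset":[0,0,0],"delta_rot":[0,0,0]},
  {"gripper":50,"offset":[0,0,0],"delta_rot":[0,0,0]},
  {"gripper":50,"offset":[0,0,0],"delta_rot":[0,0,0]},
])

```text
t: 16.7
eef_pos: [589.8, 307.4, 70.0]
tool_rot: [[-0.469, -0.002, 0.883], [-0.001, 1.0, 0.002], [-0.883, 0.0, -0.469]]
ft_force: [-0.2, 0.7, -0.2]
gripper_width: 0.582
```

```bash
python3 - <<'E'
from rig import arm
from h import *
s=arm.read_state();T=s['eef_pos'];print(s['t'],T,np.round(s['tool_rot'],4).tolist(),s['gripper_width'])
p=arm.snapshot("wrist");w=cloud(p);cv2.imwrite("pics/w5.png",p['color'])
P=w[sel(w,(400,530),(297,317),(60,85))];print('rod',len(P),np.polyfit(P[:,0],P[:,1:],1),P.mean(0),P.min(0))
P=w[sel(w,(520,560),(280,330),(81.5,95))];print('collar',len(P),P.min(0),P.max(0))
E
```

```text
16.7 [589.82501652 307.4098394   70.02244883] [[-0.469, -0.0019, 0.8832], [-0.0006, 1.0, 0.0019], [-0.8832, 0.0003, -0.469]] 0.5820251581356466
rod 3082 [[-7.69823821e-04 -5.51778744e-03]
 [ 3.07424170e+02  7.46011237e+01]] [496.81356283 307.04171083  71.85981209] [460.23471463 297.67484653  60.04669118]
collar 959 [533.84153257 293.99540032  81.51817695] [541.09588394 319.53072203  88.27196551]
```

View pics/w5.png

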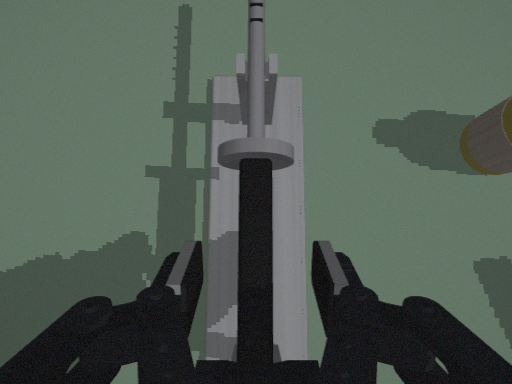

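The gauge sits properly in its rest (collar px (256,153), handle between the jaws). I'll grip tilted and lift.

Request:
send_rows([
  {"gripper":50,"offset":[2,-0.4,0],"delta_rot":[0,0,0]},
  {"gripper":50,"offset":[0,0,0],"delta_rot":[0,0,0]},
  {"gripper":0,"offset":[0,0,0],"delta_rot":[0,0,0]},
  {"gripper":0,"offset":[0,0,0],"delta_rot":[0,0,0]},
  {"gripper":0,"offset":[0,0,0],"delta_rot":[0,0,0]},
  {"gripper":0,"offset":[0,0,0],"delta_rot":[0,0,0]},
  {"gripper":0,"offset":[0,0,0],"delta_rot":[0,0,0]},
  {"gripper":0,"offset":[0,0,0],"delta_rot":[0,0,0]},
  {"gripper":0,"offset":[-8.8,0,-4.7],"delta_rot":[0,0,0]},
  {"gripper":0,"offset":[-17.7,0,-9.4],"delta_rot":[0,0,0]},
  {"gripper":0,"offset":[-22.1,0,-11.7],"delta_rot":[0,0,0]},
  {"gripper":0,"offset":[-22.1,0,-11.7],"delta_rot":[0,0,0]},
  {"gripper":0,"offset":[-22.1,0,-11.7],"delta_rot":[0,0,0]},
  {"gripper":0,"offset":[-22.1,0,-11.7],"delta_rot":[0,0,0]},
  {"gripper":0,"offset":[-22.1,0,-11.7],"delta_rot":[0,0,0]},
  {"gripper":0,"offset":[-22.1,0,-11.7],"delta_rot":[0,0,0]},
  {"gripper":0,"offset":[-17.7,0,-9.4],"delta_rot":[0,0,0]},
])

```text
t: 18.88
eef_pos: [590.4, 306.4, 270.0]
tool_rot: [[-0.468, -0.0, 0.884], [0.0, 1.0, 0.001], [-0.884, 0.001, -0.468]]
ft_force: [-0.2, 0.3, -2.5]
gripper_width: 0.154
```

Request:
send_rows([
  {"gripper":0,"offset":[-4.7,-31,7.7],"delta_rot":[0,0,0]},
  {"gripper":0,"offset":[-4.7,-31,7.7],"delta_rot":[0,0,0]},
  {"gripper":0,"offset":[-4.7,-31,7.7],"delta_rot":[0,0,0]},
  {"gripper":0,"offset":[-4.7,-31,7.7],"delta_rot":[0,0,0]},
  {"gripper":0,"offset":[-4.7,-31,7.7],"delta_rot":[0,0,0]},
  {"gripper":0,"offset":[-4.7,-31,7.7],"delta_rot":[0,0,0]},
  {"gripper":0,"offset":[-4.7,-31,7.7],"delta_rot":[0,0,0]},
  {"gripper":0,"offset":[-4.7,-31,7.7],"delta_rot":[0,0,0]},
  {"gripper":0,"offset":[-4.7,-31,7.7],"delta_rot":[0,0,0]},
  {"gripper":0,"offset":[-4.7,-31,7.7],"delta_rot":[0,0,0]},
  {"gripper":0,"offset":[-4.7,-31,7.7],"delta_rot":[0,0,0]},
  {"gripper":0,"offset":[-4.7,-31,7.7],"delta_rot":[0,0,0]},
  {"gripper":0,"offset":[0,0,0],"delta_rot":[5.3,0,2.8]},
  {"gripper":0,"offset":[0,0,0],"delta_rot":[5.3,0,2.8]},
  {"gripper":0,"offset":[0,0,0],"delta_rot":[0,-7,0]},
  {"gripper":0,"offset":[0,0,0],"delta_rot":[0,-7,0]},
  {"gripper":0,"offset":[0,0,0],"delta_rot":[0,-7,0]},
  {"gripper":0,"offset":[0,0,0],"delta_rot":[0,-7,0]},
  {"gripper":0,"offset":[0,0,0],"delta_rot":[0,-7,0]},
  {"gripper":0,"offset":[0,0,0],"delta_rot":[0,0,0]},
])

```text
t: 21.38
eef_pos: [696.1, -65.3, 274.4]
tool_rot: [[0.116, 0.207, 0.972], [-0.026, 0.978, -0.205], [-0.993, -0.001, 0.119]]
ft_force: [0.2, -0.6, -2.1]
gripper_width: 0.153
```

Request:
send_rows([
  {"gripper":0,"offset":[0,0,0],"delta_rot":[0,0,0]},
  {"gripper":0,"offset":[0,0,0],"delta_rot":[0,0,0]},
  {"gripper":0,"offset":[0,0,0],"delta_rot":[0,0,0]},
])

```text
t: 21.75
eef_pos: [699.2, -65.9, 273.8]
tool_rot: [[0.119, 0.208, 0.971], [-0.026, 0.978, -0.206], [-0.993, -0.0, 0.122]]
ft_force: [-0.5, 0.8, -1.4]
gripper_width: 0.15
```

```bash
python3 - <<'E'
from rig import arm
from h import *
s=arm.read_state();T=s['eef_pos'];R=s['tool_rot'];print(s['t'],T,np.round(R,4).tolist(),s['gripper_width'],np.round(s['joint_positions'],2))
ims=[]
for n in("wrist","scene","top"):
    p=arm.snapshot(n);ims.append(p['color']);np.savez(n+"6.npz",**{k:v for k,v in p.items() if k!='shot'})
    w=cloud(p)
    # gauge frame guess from tool: gauge x = tool rotated +28 about tool y undone
    a=np.radians(-28);Ry=np.array([[np.cos(a),0,np.sin(a)],[0,1,0],[-np.sin(a),0,np.cos(a)]])
    G=R@Ry; gx=G[:,2]; gz=-G[:,0]; gy=G[:,1]
    if n=="wrist":print('gx',gx,'gz',gz)
    q=(w-(T-2*R[:,0]))@np.stack([gx,gy,gz],1)
    P=q[sel(q,(-185,-62),(-15,15),(-15,15))];
    if len(P)>10:print(n,'rod in gauge guess frame',len(P),np.round(P.min(0),1),np.round(P.max(0),1),np.round(np.polyfit(P[:,0],P[:,1:],1),4).tolist())
    P=w[sel(w,(470,545),(-75,25),(100,165))];print(n,'tube pts',len(P))
print(arm.read_state()['eef_pos'])
cv2.imwrite('pics/c6.png',cv2.resize(np.hstack([ims[0],cv2.resize(ims[1][100:292,220:476],(512,384))]),(800,300)))
E
```

```text
21.75 [699.23140907 -65.93409813 273.791727  ] [[0.1188, 0.2078, 0.9709], [-0.0257, 0.9782, -0.2062], [-0.9926, -0.0005, 0.1216]] 0.14981684219810862 [ 0.07  0.49 -0.08  1.72  0.08  0.81  1.31]
gx [ 0.80149382 -0.17000318  0.57332938] gz [-0.5607271   0.11954887  0.81932483]
wrist rod in gauge guess frame 2310 [-130.8   -4.    -0.6] [-62.    3.9   6.1] [[-0.0057, -0.0013], [-0.5282, 3.3677]]
wrist tube pts 0
scene rod in gauge guess frame 59 [-174.3   -3.8   -1.1] [-71.6   6.7   6. ] [[0.0109, 0.0063], [4.0374, 3.8859]]
scene tube pts 141
top tube pts 4
[698.73003732 -65.76835184 273.80383341]
```

View pics/c6.png

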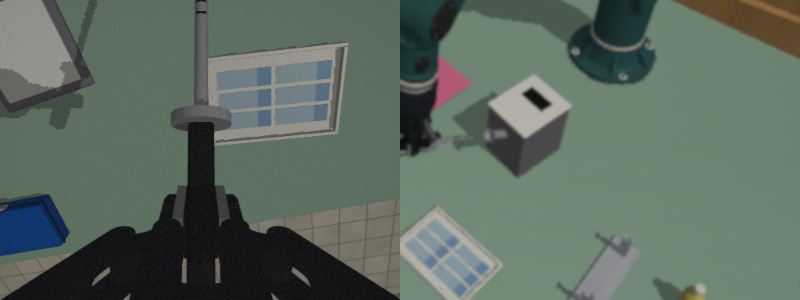

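```bash
python3 - <<'E'
from h import *
from scipy.optimize import least_squares
W={n:cloud(dict(np.load(n+".npz"))) for n in("scene1","scene3","scene6","top1")}
S=np.vstack([W[n].reshape(-1,3) for n in("scene1","scene3","scene6")])
S=S[sel(S,(320,500),(-90,90),(15,145))]
# split by current estimate
c=np.array([402.,-2.]);ps=np.radians(-12)
for it in range(6):
    u=np.array([np.cos(ps),np.sin(ps)]);v=np.array([-u[1],u[0]])
    a=(S[:,:2]-c)@u;b=(S[:,:2]-c)@v
    A=S[(abs(a-65)<8)&(abs(b)<48)&((abs(b)>22)|(S[:,2]<60))];B=S[(abs(b-55)<8)&(abs(a)<58)]
    f=lambda q:np.r_[(A[:,:2]-q[:2])@[np.cos(q[2]),np.sin(q[2])]-65,(B[:,:2]-q[:2])@[-np.sin(q[2]),np.cos(q[2])]-55]
    r=least_squares(f,[*c,ps],loss='soft_l1');c=r.x[:2];ps=r.x[2]
print('faces',len(A),len(B),c,np.degrees(ps),np.median(abs(r.fun)))
# per-face yaw
for F in(A,B):
    d=pca(F[:,:2])[1][0];print('dir',np.degrees(np.arctan2(d[1],d[0])))
m=c+110*np.array([np.cos(ps),np.sin(ps)]);print('mouth',m)
e=np.radians(35);tx=np.array([np.cos(e)*np.cos(ps),np.cos(e)*np.sin(ps),np.sin(e)]);ty=np.array([-np.sin(ps),np.cos(ps),0]);tz=np.cross(tx,ty)
print('tx',tx)
for n in W:
    q=(W[n]-np.r_[m,140])@np.stack([tx,ty,tz],1)
    for lo,hi in((-35,-12),(-8,3)):
        P=q[sel(q,(lo,hi),(-25,25),(-25,25))]
        print(n,lo,len(P),np.round(np.percentile(P,[3,50,97],axis=0),1).tolist() if len(P) else'')
E
```

```text
faces 868 1444 [400.61830001  -2.0354884 ] -12.438700850544246 0.6596876467449633
dir 77.65699168004201
dir -12.491332482976224
mouth [508.03627122 -25.72893604]
tx [ 0.7999241  -0.17644124  0.57357644]
scene1 -35 37 [[-33.2, -6.9, -6.9], [-19.9, 4.9, 2.9], [-12.9, 10.4, 9.5]]
scene1 -8 37 [[-7.2, -13.0, -13.3], [-2.3, -4.7, -5.2], [1.6, 11.8, 12.5]]
scene3 -35 33 [[-32.3, -5.6, -7.0], [-20.5, 3.2, 4.7], [-14.0, 11.4, 10.8]]
scene3 -8 36 [[-6.6, -13.2, -12.6], [-2.8, -5.2, -5.0], [1.0, 12.3, 12.7]]
scene6 -35 33 [[-33.3, -7.5, -7.7], [-19.9, 4.1, 2.3], [-14.4, 10.8, 9.4]]
scene6 -8 38 [[-7.8, -12.5, -13.5], [-3.4, -3.9, -4.9], [2.1, 12.4, 12.9]]
top1 -35 24 [[-34.7, -8.5, -3.4], [-23.0, 0.2, 4.9], [-15.3, 9.3, 12.5]]
top1 -8 27 [[-7.3, -10.4, -13.0], [-2.0, 0.1, -3.7], [1.7, 10.8, 10.8]]
```

```bash
cat > g.py <<'E'
from rig import arm
from h import *
import sys
M=np.array([508.0,-25.7,140]);ps,e=np.radians(-12.44),np.radians(35)
tx=np.array([np.cos(e)*np.cos(ps),np.cos(e)*np.sin(ps),np.sin(e)]);ty=np.array([-np.sin(ps),np.cos(ps),0]);tz=np.cross(tx,ty)
def run(d):
    Ts=[];Rs=[]
    for i in range(4):
        arm.snapshot("top");s=arm.read_state();Ts.append(s['eef_pos']);Rs.append(s['tool_rot'])
    T=np.mean(Ts,0);R=np.mean(Rs,0)
    a=np.radians(-28);G=R@np.array([[np.cos(a),0,np.sin(a)],[0,1,0],[-np.sin(a),0,np.cos(a)]])
    gx=G[:,2];c=T-2*R[:,0]
    tip=(c-176*gx-M)@np.stack([tx,ty,tz],1);col=(c-56*gx-M)@np.stack([tx,ty,tz],1)
    print('t',s['t'],'T',T,'spread',np.ptp(Ts,0),'tip in tube',np.round(tip,1),'collar',np.round(col,1),'F',s['ft_force'],'q6',s['joint_positions'][5])
    # rotation needed, gx->tx
    rv=np.cross(gx,tx);print('rot(deg,tool)',np.round(np.degrees(R.T@rv),2),'offset(tool)',np.round(R.T@(M+(176+d)*tx-c),1))
run(float(sys.argv[1]))
E
python3 g.py 20
```

```text
t 22.1 T [698.52939671 -65.69595692 273.91428817] spread [0.14323066 0.06070475 0.12839752] tip in tube [61.2  0.8 -0.2] collar [181.2   1.6  -0.2] F [ 0.04651592 -0.98946917 -1.07847294] q6 0.8067349463105509
rot(deg,tool) [ 0.35 -0.01  0.19] offset(tool) [ 19.2  -1.7 -36.5]
```

Request:
send_rows([
  {"gripper":0,"offset":[0,-1.7,0],"delta_rot":[0.4,0,0.1]},
  {"gripper":0,"offset":[4.8,0,-9.1],"delta_rot":[0,0,0]},
  {"gripper":0,"offset":[4.8,0,-9.1],"delta_rot":[0,0,0]},
  {"gripper":0,"offset":[4.8,0,-9.1],"delta_rot":[0,0,0]},
  {"gripper":0,"offset":[4.8,0,-9.2],"delta_rot":[0,0,0]},
  {"gripper":0,"offset":[0,0,0],"delta_rot":[0,0,0]},
  {"gripper":0,"offset":[0,0,0],"delta_rot":[0,0,0]},
  {"gripper":0,"offset":[0,0,0],"delta_rot":[0,0,0]},
  {"gripper":0,"offset":[0,0,0],"delta_rot":[0,0,0]},
])

```text
t: 23.22
eef_pos: [665.4, -60.1, 250.8]
tool_rot: [[0.12, 0.214, 0.969], [-0.024, 0.977, -0.213], [-0.992, 0.002, 0.123]]
ft_force: [0.6, -0.1, -0.2]
gripper_width: 0.152
```

```bash
python3 g.py -30; python3 - <<'E'
from g import *
E
python3 -c "
from rig import arm
import cv2
p=arm.snapshot('scene');cv2.imwrite('pics/s7.png',cv2.resize(p['color'][130:230,210:340],(780,600),interpolation=cv2.INTER_CUBIC))"
```

```text
t 23.425 T [665.19096862 -60.10150841 250.65068747] spread [0.21173293 0.0434389  0.1248409 ] tip in tube [20.2  0.3  0.1] collar [1.402e+02 3.000e-01 1.000e-01] F [ 0.08109642  0.74681934 -1.50341127] q6 0.7260226524481194
rot(deg,tool) [-0.    0.02 -0.  ] offset(tool) [ 23.7  -0.3 -44.3]Traceback (most recent call last):
  File "<stdin>", line 1, in <module>
  File "g.py", line 17, in <module>
    run(float(sys.argv[1]))
              ~~~~~~~~^^^
IndexError: list index out of range
```

View pics/s7.png

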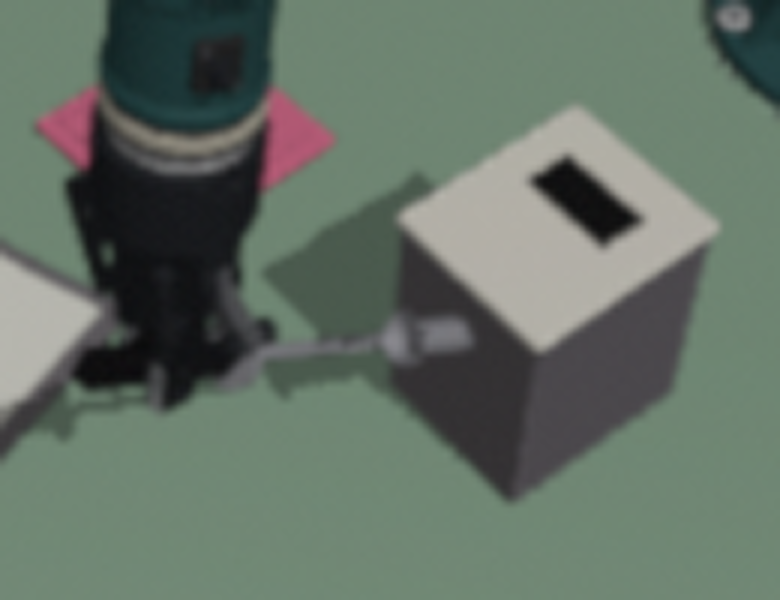

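The rod tip meets the tube's mouth at px (385,338), in line with the tube. I'll insert.

Request:
send_rows([
  {"gripper":0,"offset":[3.95,-0.3,-7.4],"delta_rot":[0,0,0]},
  {"gripper":0,"offset":[3.95,0,-7.4],"delta_rot":[0,0,0]},
  {"gripper":0,"offset":[3.95,0,-7.4],"delta_rot":[0,0,0]},
  {"gripper":0,"offset":[3.95,0,-7.4],"delta_rot":[0,0,0]},
  {"gripper":0,"offset":[3.95,0,-7.4],"delta_rot":[0,0,0]},
  {"gripper":0,"offset":[3.95,0,-7.3],"delta_rot":[0,0,0]},
  {"gripper":0,"offset":[0,0,0],"delta_rot":[0,0,0]},
  {"gripper":0,"offset":[0,0,0],"delta_rot":[0,0,0]},
  {"gripper":0,"offset":[0,0,0],"delta_rot":[0,0,0]},
])

```text
t: 24.6
eef_pos: [625.4, -51.6, 222.0]
tool_rot: [[0.121, 0.214, 0.969], [-0.024, 0.977, -0.213], [-0.992, 0.002, 0.123]]
ft_force: [-0.0, -0.0, -0.8]
gripper_width: 0.152
```

```bash
python3 g.py -116
```

```text
t 24.8 T [625.16875624 -51.53781213 221.82499709] spread [0.28507853 0.04756828 0.14692818] tip in tube [-29.8   0.   -0.1] collar [90.2  0.  -0.1] F [-0.16088963 -0.15467465  0.19987565] q6 0.6265795960376187
rot(deg,tool) [-0.    0.04 -0.  ] offset(tool) [ 40.4  -0.  -76.1]
```

No contact forces so far. I'll continue to 4 mm short of home.

Request:
send_rows([
  {"gripper":0,"offset":[4.04,0,-7.6],"delta_rot":[0,0,0]},
  {"gripper":0,"offset":[4.04,0,-7.6],"delta_rot":[0,0,0]},
  {"gripper":0,"offset":[4.04,0,-7.6],"delta_rot":[0,0,0]},
  {"gripper":0,"offset":[4.04,0,-7.6],"delta_rot":[0,0,0]},
  {"gripper":0,"offset":[4.04,0,-7.6],"delta_rot":[0,0,0]},
  {"gripper":0,"offset":[4.04,0,-7.6],"delta_rot":[0,0,0]},
  {"gripper":0,"offset":[4.04,0,-7.6],"delta_rot":[0,0,0]},
  {"gripper":0,"offset":[4.04,0,-7.6],"delta_rot":[0,0,0]},
  {"gripper":0,"offset":[4.04,0,-7.6],"delta_rot":[0,0,0]},
  {"gripper":0,"offset":[4.04,0,-7.7],"delta_rot":[0,0,0]},
  {"gripper":0,"offset":[0,0,0],"delta_rot":[0,0,0]},
  {"gripper":0,"offset":[0,0,0],"delta_rot":[0,0,0]},
  {"gripper":0,"offset":[0,0,0],"delta_rot":[0,0,0]},
])

```text
t: 26.42
eef_pos: [556.5, -36.3, 172.5]
tool_rot: [[0.121, 0.214, 0.969], [-0.024, 0.977, -0.213], [-0.992, 0.002, 0.123]]
ft_force: [-0.2, 0.3, -1.1]
gripper_width: 0.152
```

```bash
python3 g.py -120
```

```text
t 26.625 T [556.2564901  -36.34850562 172.44616434] spread [0.26362904 0.03609964 0.11102769] tip in tube [-1.16e+02  0.00e+00 -1.00e-01] collar [ 4.  0. -0.] F [ 0.21793391  0.91757619 -2.00014042] q6 0.44621268351106086
rot(deg,tool) [-0.01  0.04 -0.  ] offset(tool) [ 1.9  0.  -3.6]
```

Now I'll press in gently, about 1 mm at a time, until the force rises.

Request:
send_rows([
  {"gripper":0,"offset":[0.6,0,-1.1],"delta_rot":[0,0,0]},
  {"gripper":0,"offset":[0.6,0,-1.1],"delta_rot":[0,0,0]},
  {"gripper":0,"offset":[0.5,0,-0.9],"delta_rot":[0,0,0]},
  {"gripper":0,"offset":[0,0,0],"delta_rot":[0,0,0]},
  {"gripper":0,"offset":[0,0,0],"delta_rot":[0,0,0]},
])

```text
t: 27.25
eef_pos: [554.0, -35.8, 170.6]
tool_rot: [[0.121, 0.214, 0.969], [-0.024, 0.977, -0.213], [-0.992, 0.002, 0.124]]
ft_force: [2.5, -0.1, 2.1]
gripper_width: 0.154
```

Request:
send_rows([
  {"gripper":0,"offset":[0.5,0,-0.9],"delta_rot":[0,0,0]},
  {"gripper":0,"offset":[0,0,0],"delta_rot":[0,0,0]},
  {"gripper":0,"offset":[0,0,0],"delta_rot":[0,0,0]},
])

```text
t: 27.62
eef_pos: [554.1, -35.8, 170.5]
tool_rot: [[0.123, 0.214, 0.969], [-0.024, 0.977, -0.213], [-0.992, 0.003, 0.126]]
ft_force: [4.4, -1.8, 5.4]
gripper_width: 0.151
```

Request:
send_rows([
  {"gripper":0,"offset":[0.5,0,-0.9],"delta_rot":[0,0,0]},
  {"gripper":0,"offset":[0,0,0],"delta_rot":[0,0,0]},
  {"gripper":0,"offset":[0,0,0],"delta_rot":[0,0,0]},
  {"gripper":0,"offset":[0,0,0],"delta_rot":[0,0,0]},
  {"gripper":0,"offset":[0,0,0],"delta_rot":[0,0,0]},
  {"gripper":0,"offset":[0,0,0],"delta_rot":[0,0,0]},
])

```text
t: 28.38
eef_pos: [554.1, -35.7, 170.4]
tool_rot: [[0.125, 0.214, 0.969], [-0.024, 0.977, -0.213], [-0.992, 0.003, 0.128]]
ft_force: [4.7, -2.9, 6.7]
gripper_width: 0.157
```

```bash
python3 g.py 40
```

```text
t 28.575 T [554.11225447 -35.72671554 170.43310975] spread [0.02728894 0.07515514 0.02393127] tip in tube [-119.     0.3   -1.4] collar [ 1.   0.2 -0.7] F [ 4.951336   -2.64452942  7.10534596] q6 0.43208877813268504
rot(deg,tool) [-0.03  0.32 -0.02] offset(tool) [-74.2  -0.  140.6]
```

The collar stopped on the mouth: position no longer advances, and there is about 9 N of axial force. I held it over 0.5 s and now draw it out.

Request:
send_rows([
  {"gripper":0,"offset":[-3,0,5.7],"delta_rot":[0,0,0]},
  {"gripper":0,"offset":[-5.9,0,11.1],"delta_rot":[0,0,0]},
  {"gripper":0,"offset":[-5.9,0,11.1],"delta_rot":[0,0,0]},
  {"gripper":0,"offset":[-5.9,0,11.1],"delta_rot":[0,0,0]},
  {"gripper":0,"offset":[-5.9,0,11.1],"delta_rot":[0,0,0]},
  {"gripper":0,"offset":[-5.9,0,11.1],"delta_rot":[0,0,0]},
  {"gripper":0,"offset":[-5.9,0,11.1],"delta_rot":[0,0,0]},
  {"gripper":0,"offset":[-5.9,0,11.1],"delta_rot":[0,0,0]},
  {"gripper":0,"offset":[-5.9,0,11.1],"delta_rot":[0,0,0]},
  {"gripper":0,"offset":[-5.9,0,11.1],"delta_rot":[0,0,0]},
  {"gripper":0,"offset":[-5.9,0,11.1],"delta_rot":[0,0,0]},
  {"gripper":0,"offset":[-5.9,0,11.1],"delta_rot":[0,0,0]},
  {"gripper":0,"offset":[-5.9,0,11.1],"delta_rot":[0,0,0]},
  {"gripper":0,"offset":[0,0,0],"delta_rot":[0,0,0]},
  {"gripper":0,"offset":[0,0,0],"delta_rot":[0,0,0]},
  {"gripper":0,"offset":[0,0,0],"delta_rot":[0,0,0]},
])

```text
t: 30.58
eef_pos: [676.5, -62.9, 258.7]
tool_rot: [[0.118, 0.214, 0.97], [-0.024, 0.977, -0.212], [-0.993, 0.002, 0.121]]
ft_force: [-0.2, 1.0, -1.6]
gripper_width: 0.154
```

```bash
python3 g.py 60; python3 - <<'E'
from rig import arm
from h import *
s=arm.read_state();T=s['eef_pos'];R=s['tool_rot'];print(np.round(R,4).tolist())
p=arm.snapshot("wrist");w=cloud(p)
a=np.radians(-28);G=R@np.array([[np.cos(a),0,np.sin(a)],[0,1,0],[-np.sin(a),0,np.cos(a)]])
q=(w-(T-2*R[:,0]))@np.stack([G[:,2],G[:,1],-G[:,0]],1)
P=q[sel(q,(-185,-62),(-15,15),(-15,15))];print(len(P),P.min(0),P.max(0),np.polyfit(P[:,0],P[:,1:],1).tolist())
P=q[sel(q,(-65,-40),(-25,25),(6,25))];print('collar',P.min(0),P.max(0))
E
```

```text
t 30.775 T [676.79985993 -62.94832503 258.86754789] spread [0.39258742 0.07438005 0.25841798] tip in tube [34.7 -0.1  0.1] collar [154.7  -0.    0. ] F [-0.26875748  0.05292265 -1.52842937] q6 0.7556011863926134
rot(deg,tool) [ 0.01 -0.04  0.01] offset(tool) [-11.9   0.   22.3]
[[0.1191, 0.2139, 0.9696], [-0.0241, 0.9769, -0.2125], [-0.9926, 0.0019, 0.1215]]
2314 [-129.43990098   -4.05599355   -0.75515293] [-62.04159732   3.96221042   6.08030489] [[-0.00559992060580737, 0.0001389515207397383], [-0.5251230479364063, 3.5121445468124977]]
collar [-63.17752769 -16.06609917   6.00124697] [-40.03680941  15.74686378  18.86637229]
```

Request:
send_rows([
  {"gripper":0,"offset":[0,0,0],"delta_rot":[0,7,0]},
  {"gripper":0,"offset":[0,0,0],"delta_rot":[0,7,0]},
  {"gripper":0,"offset":[0,0,0],"delta_rot":[0,7,0]},
  {"gripper":0,"offset":[0,0,0],"delta_rot":[0,7,0]},
  {"gripper":0,"offset":[0,0,0],"delta_rot":[0,7,0]},
  {"gripper":0,"offset":[0,0,0],"delta_rot":[-5.5,0,-2.9]},
  {"gripper":0,"offset":[0,0,0],"delta_rot":[-5.5,0,-2.9]},
  {"gripper":0,"offset":[-4.6,-24.6,8.65],"delta_rot":[0,0,0]},
  {"gripper":0,"offset":[-4.6,-24.6,8.65],"delta_rot":[0,0,0]},
  {"gripper":0,"offset":[-4.6,-24.6,8.65],"delta_rot":[0,0,0]},
  {"gripper":0,"offset":[-4.6,-24.6,8.65],"delta_rot":[0,0,0]},
  {"gripper":0,"offset":[-4.6,-24.6,8.65],"delta_rot":[0,0,0]},
  {"gripper":0,"offset":[-4.6,-24.6,8.65],"delta_rot":[0,0,0]},
  {"gripper":0,"offset":[-4.6,-24.6,8.65],"delta_rot":[0,0,0]},
  {"gripper":0,"offset":[-4.6,-24.6,8.65],"delta_rot":[0,0,0]},
  {"gripper":0,"offset":[-4.6,-24.6,8.65],"delta_rot":[0,0,0]},
  {"gripper":0,"offset":[0,0,0],"delta_rot":[0,0,0]},
  {"gripper":0,"offset":[0,0,0],"delta_rot":[0,0,0]},
  {"gripper":0,"offset":[0,0,0],"delta_rot":[0,0,0]},
])

```text
t: 33.2
eef_pos: [765.8, -283.3, 258.8]
tool_rot: [[-0.469, -0.002, 0.883], [0.002, 1.0, 0.004], [-0.883, 0.004, -0.469]]
ft_force: [1.1, 0.9, -0.8]
gripper_width: 0.156
```

Now down 168 mm: 8 rows of 21 mm, then settle.

Request:
send_rows([
  {"gripper":0,"offset":[18.5,0,9.85],"delta_rot":[0,0,0]},
  {"gripper":0,"offset":[18.5,0,9.85],"delta_rot":[0,0,0]},
  {"gripper":0,"offset":[18.5,0,9.85],"delta_rot":[0,0,0]},
  {"gripper":0,"offset":[18.5,0,9.85],"delta_rot":[0,0,0]},
  {"gripper":0,"offset":[18.5,0,9.85],"delta_rot":[0,0,0]},
  {"gripper":0,"offset":[18.5,0,9.85],"delta_rot":[0,0,0]},
  {"gripper":0,"offset":[18.5,0,9.85],"delta_rot":[0,0,0]},
  {"gripper":0,"offset":[18.5,0,9.85],"delta_rot":[0,0,0]},
  {"gripper":0,"offset":[0,0,0],"delta_rot":[0,0,0]},
  {"gripper":0,"offset":[0,0,0],"delta_rot":[0,0,0]},
  {"gripper":0,"offset":[0,0,0],"delta_rot":[0,0,0]},
  {"gripper":0,"offset":[0,0,0],"delta_rot":[0,0,0]},
  {"gripper":0,"offset":[0,0,0],"delta_rot":[0,0,0]},
  {"gripper":0,"offset":[0,0,0],"delta_rot":[0,0,0]},
  {"gripper":0,"offset":[0,0,0],"delta_rot":[0,0,0]},
  {"gripper":0,"offset":[0,0,0],"delta_rot":[0,0,0]},
])

```text
t: 35.2
eef_pos: [765.9, -283.9, 90.9]
tool_rot: [[-0.469, -0.001, 0.883], [0.002, 1.0, 0.002], [-0.883, 0.003, -0.469]]
ft_force: [-1.0, -0.4, -0.3]
gripper_width: 0.156
```

```bash
python3 - <<'E'
from rig import arm
from h import *
s=arm.read_state();T=s['eef_pos'];R=s['tool_rot'];print(s['t'],T,np.round(R,4).tolist(),s['gripper_width'],s['ft_force'],abs(s['joint_vel']).max())
ims=[]
for n in("wrist","scene","top"):
    p=arm.snapshot(n);w=cloud(p);ims.append(p['color'])
    P=w[sel(w,(560,695),(-310,-260),(70,110))];
    if len(P)>5:print(n,'rod',len(P),P.min(0),P.max(0),np.polyfit(P[:,0],P[:,1:],1).tolist())
    print([(t,np.round(d['at']).tolist(),round(d['p'],2)) for t in("jar","slide_tray","dropper") for d in arm.boxes_of(p,t)[:1]])
cv2.imwrite('pics/end.png',cv2.resize(np.hstack([ims[0],cv2.resize(ims[1][60:252,100:356],(512,384))]),(800,300)))
E
```

```text
35.2 [ 765.93951112 -283.86004955   90.89671174] [[-0.469, -0.0013, 0.8832], [0.0018, 1.0, 0.0025], [-0.8832, 0.0028, -0.469]] 0.155526548634703 [-0.98431559 -0.37879732 -0.34082786] 0.0023993592413884637
wrist rod 1915 [ 637.44014546 -287.73872046   91.48787496] [ 694.99844102 -279.83482199   98.2271772 ] [[-0.002523298629648469, 0.002312603920110198], [-282.02180046647914, 94.08879131171969]]
[('jar', [738.0, -285.0, 102.0], 0.53)]
scene rod 67 [ 590.75903528 -287.89951759   86.14052002] [ 694.25235816 -277.89125453   99.48013058] [[0.00677737383680397, 0.014305811046549023], [-286.25228396360615, 85.15656678740605]]
[('jar', [506.0, -444.0, 63.0], 0.73), ('dropper', [524.0, 455.0, 57.0], 0.6)]
[('jar', [501.0, -465.0, 49.0], 0.73), ('slide_tray', [723.0, 31.0, 4.0], 0.82), ('dropper', [560.0, 302.0, 7.0], 0.58)]
```

View pics/end.png

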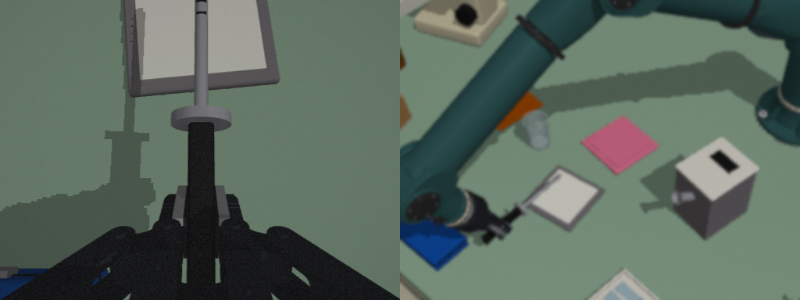

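The final picture shows the rod level and graduations up, with its tip over the middle of the white pad. I'm handing in.

```bash
python3 -c "
from rig import arm
print(arm.hand_in())"
```

```text
the job is handed in; nothing more can be done
None
```

I dipped the gauge to its stop in the guide tube, drew it right out, and handed in holding it still over the light pad. The hand-in gives no verdict, so the result rests on my own checks.

- **Regrip:** My first grip, square to the handle, brought joint 6 to its limit before the tube. I put the gauge back in its rest and gripped it again with the tool tilted 28°.
- **Dip:** The rod went in with no sideways force. The collar stopped against the mouth at about 9 N, with my computed collar position about 1 mm from home (4 mm allowed). I held it there for over 0.5 s, then drew the rod out until its tip was about 35 mm clear of the mouth.
- **Final pose:** The tip is at about (591, -284, 92) mm and the pad's centre at about (590, -284) mm, so it is roughly 80 mm above the pad's face. The rod is level to within about 0.01 rad by the arm and wrist camera. The graduations are up and the joints have stopped. Hand-in was at about 35 s.
- **Bystanders:** The jar and slide tray were where they started, within the networks' few-millimetre error, and so was the dropper in the scene view. Two reports disagreed: a "jar" in the wrist view on the gauge, and a "dropper" in the top view on the rest. I took both for false detections.

I viewed 11 pictures, one over the budget of 10.

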